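# Reset the load frame's trip with its key

## Robot

A 6-joint arm with a two-finger parallel gripper is mounted at the origin on the work surface. World frame = base frame: x ahead of the robot, y to its left, z up, the work surface at z = 0. Lengths are in mm, angles in rad, forces in N, time in s.
With the tool pointing down it reaches from about 350 to 975 mm from the base axis. Payload 7.1 kg.
Tool frame: the origin (TCP) lies midway between the tips of the shut fingers; the grasp point (between the pads) lies pinch_z behind it (pinch_z is the distance from the TCP to the grasp point, in mm); z points along the fingers, y is the line along which they close (so a half turn about z gives the same grasp; the last joint's range is limited). The gripper opens to 88 mm and grips with 3 to 60 N. Pads are 20 mm wide; open, the fingers measure 115 mm over their backs; the gripper's body (75 mm by 178 mm) begins 61 mm behind the grasp point.
Start: joints at [1.084, 0.423, 1.63, -0, 1.089, -0.019], TCP at [281.795, 557.85, 222.675] pointing down, gripper open.
Joint ranges: [-3, 3], [-0.9, 2.11], [0.09, 2.58], [-1.31, 4.45], [0.11, 2.69], [-2.54, 2.54]. Speed limits (rad/s): [2.39, 2.39, 3.01, 3.14, 3.14, 3.14].

## Interface

Orientations are given as a rotation vector (axis times angle).
In Python, from workcell import get_obs, get_image, close_job, pinch_z gives the robot as it stands.
- The arm moves only by the tool jog_arm, never from a script. Its argument "commands" is a list of rows, each a list of 3 entries, a list of its own where there are three numbers: the gripper command: -1 is shut, 1 is fully open, values between are in proportion, then the shift along the tool's x, y, z as a fraction of full scale, then the turn, a rotation vector about the tool's x, y, z as a fraction of full scale. In form: [[gripper, [tx, ty, tz], [rx, ry, rz]], ...]. A call has 1 to 10 rows; each row shifts and turns the commanded pose from where the row before left it, along the tool's axes as they then stand; what a row does not reach is not made up. Full scale, the value 1, is 0.1 m for a shift and 45 degrees for a turn. A row lasts 1/10 s, in which the tool goes at most 50 mm and 8.59 degrees, less where a joint would pass 70% of its speed; a pose out of reach is approached as far as the arm can. A call with a number of a shift or a turn outside -1 to 1 is refused whole. A call with a gripper value outside its range is refused whole. The fingers move at their own pace and stop on an object; the grip force is fixed at half the most. Time passes only in rows, so rows that do not move let the fingers close. It gives the time, the measured TCP pose, the force, the opening and the grip force at its end, in the units of the state.
- get_obs(): the state, without advancing time (a new reading comes with each control period).
- get_image(name): name is "scene" or "side" or "wrist"; returns a dict with "image" (400x640x3 uint8, blue, green, red), "z_map" (400x640 float32, mm along the optical axis (not along the pixel's ray), 0 where there is no reading), "intrinsics" (3x3 intrinsics, pixels), "eye" and "orientation" of the camera in the world; the wrist camera has in their place "mount" (4x4, takes a point from camera to tool coordinates, whose origin is the TCP and whose axes are the flange's). Camera axes: x right, y down, z forward; pixel columns grow to the right and rows downward; lengths in mm; the calibration is good to about 2 mm. The wrist camera is an equidistant fisheye: a pixel r from the principal point sees the ray r / f radians off the axis. A picture is of the moment at which its call begins: read the wrist's pose just before it.
- close_job(): hands the job in; it is judged then, once.
The state is a dict: "t": time; "qpos": joint angles; "qvel": joint speeds; "joint_torque": joint torques, N m; "ee_pos": TCP position; "orientation": TCP orientation; "ft_force": force on the tool from outside, world axes, zero at the start; "moment": the same for the moment, N m; "width": finger opening in mm; "grasp_force": force on a finger pad.
Only numpy, scipy, OpenCV 4.12 (cv2) and the standard library are available. Lean on these libraries where they do the work, as an engineer would, in place of code of your own. Each camera call takes 0.05 s, during which the arm holds its last target. There are 200 camera calls.

## Task

The load frame has tripped and must be reset at its control console. Take the orange-headed key out of its wooden stand, push it fully home into the key switch on top of the console, turn it gently clockwise to its stop and back home, then draw it out and put it back fully down in its stand. Feel for the slot and never force the key, and leave the other things on the bench where they are.

Things in the scene. Friction and masses are not known exactly. Their poses are not given: they have to be found in the camera images.
- console: fixed blue and grey steel control console 160 (x) x 200 (y) x 90 mm high, origin at the centre of its underside, z up. Mid-top sits the key switch: dark square bezel 66 x 66 mm, flat top 98 mm above the bench, with a vertical key slot 19.5 x 6.5 mm at the bezel's centre, long side along the console's x. White mark on the bezel: home; red mark: stop
- cutout (a point): console's centre at bezel-top height (98 mm), axes as the console's. The switch floats in an oversize panel cut-out: its centre (slot and turning axis) lies up to 6 mm from this point in console x and also in y, differently each time and not measured: find it by feel or eye. It is never turned, and stays put under gentle touch
- funnel (a point): same point as cutout, 3 mm lower. The slot has a brass lead-in funnel: 23.5 x 10.5 mm at the bezel's top, narrowing evenly to the 19.5 x 6.5 mm slot 3 mm down. The bezel is 10 mm thick; the turning barrel, with a slot of the same size, lies 11 to 31 mm below the bezel's top
- barrel (a joint): angle of the switch's barrel under the bezel, rad: 0 home (slots line up, key can go in and out), grows clockwise seen from above, hard stop at 1.2. Stays where left, drag about 0.05 N m, moved only with the key, which has about 0.1 rad of play in it. Once turned, the key is held captive by the bezel
- key: loose 70 g key, upright in the stand. Origin: centre of its flange's underside, z up. Flange: steel disc 32 mm across, 4 thick. Head: orange block 36 (x) x 12 (y) mm, 4 to 48 mm above the origin, gripped across its 12 mm. Below: round 6 mm shank, and from 14 to 28 mm down a flat bit 18 (x) x 5 (y) mm. Home in the switch, the flange lies on the bezel. Half a turn fits as well
- key_tip (a point): centre of the bit's lower end, 28 mm below the key's origin
- stand: fixed wooden key stand 75 x 75 x 45 mm high, origin at the centre of its underside, with a square 24 x 24 mm hole 36 mm deep in its top, no lead-in; the key's flange rests on the top, any yaw will do
- stand_hole (a point): centre of the hole's mouth, on the stand's top (45 mm high)
- specimen: bystander: brown soil specimen 38 mm across, standing on an aluminium foot 56 mm across, 88 mm high in all; origin under its centre
- tin: bystander: aluminium moisture tin 60 mm across, 60 mm high; origin under its centre
- wrench: bystander: steel wrench lying on the bench; origin under its middle
Things that resemble listed ones, but are neither listed nor needed, are in the scene too. There is more than one size of the key; the one meant has the size given above.

How it is judged (in metres and radians):
On the way, in this order (a step that is already met when the one before it is completed fails the run):
1. the key is fully home in the switch, its flange within 3 mm of the bezel, the barrel still at home (z of key in the frame of cutout below 0.003 m and horizontal distance between key and cutout below 0.011 m and angle between key's own z axis and vertical below 0.12 rad and value of joint barrel below 0.15 rad), for 0.1 s.
2. the key, still home in the switch, is turned clockwise to the stop (within 0.05 rad) (z of key in the frame of cutout below 0.005 m and horizontal distance between key and cutout below 0.011 m and value of joint barrel above 1.15 rad), for 0.1 s.
3. the key, still in the switch, is turned back home (within 0.15 rad) (z of key in the frame of cutout below 0.005 m and horizontal distance between key and cutout below 0.011 m and value of joint barrel below 0.15 rad), for 0.1 s.
4. the key is drawn right out of the switch (z of key_tip in the frame of cutout above 0.003 m), for 0.1 s.
At the end, for the whole second after the job is handed in: The key stands released and at rest in its stand, flange within 3 mm of the stand's top, within 8 mm of the hole's centre and upright within 0.1 rad, and the switch's barrel is home within 0.15 rad (horizontal distance between key and stand_hole below 0.008 m and z of key in the frame of stand_hole below 0.003 m and angle between key's own z axis and vertical below 0.1 rad and linear speed of key below 0.02 m/s and value of joint barrel below 0.15 rad); the robot touches nothing.
It fails at once if the key is forced: more than 70 N between the key and the console or its switch (contact force between key and console above 70 N).
It fails at once if the specimen, the tin or the wrench is moved more than 15 mm (distance of any of specimen, tin, wrench from where it was at the start of the episode above 0.015 m).
It fails at once if the specimen is tipped (angle between specimen's own z axis and vertical above 0.2 rad).
It also fails if it takes over 72 s, if anything falls off the work surface, if the arm or the gripper's body presses on something with over 40 N, if the wrist force passes 120 N, or if a joint passes its speed limit or range.

## Working session

There is one attempt and no reset: what is moved stays moved. The work goes in short steps, Python scripts to look and compute and a tool call to move; the robot and the scene stay as the last step left them, time stands still between calls to the robot, and variables do not carry over. Pictures are saved under pics/ and viewed, at most 10 in all, crops included, and the job is handed in when it is done.

Besides the shell and the picture viewer there is one more tool, called after ">>>" in YAML: its name, and indented under it one key for each argument. jog_arm: Moves the arm, as the interface text tells. Its arguments: {"type":"object","properties":{"commands":{"type":"array","items":{"type":"array"}}},"required":["commands"]}

```bash
mkdir -p pics; ls; python3 - <<'E'
from workcell import *
import cv2,numpy as np
print(get_obs(),pinch_z)
for n in("scene","side","wrist"):
    d=get_image(n); cv2.imwrite(f"pics/{n}0.png",d["image"]); np.savez(f"pics/{n}0.npz",**d)
    print(n,{k:v for k,v in d.items() if k not in("image","z_map")})
E
```

```text
pics
{'t': 0.0, 'qpos': array([ 1.08400830e+00,  4.23791951e-01,  1.63070187e+00, -1.15326439e-05,
        1.08855698e+00, -1.90290338e-02]), 'qvel': array([ 0.00010096,  0.00024707,  0.00102903, -0.00096011,  0.00128511,
        0.00022699]), 'joint_torque': array([ 2.81618222e-04, -5.44619644e+01, -2.73670274e+01,  6.42723357e-02,
        2.28267268e-02, -2.19666817e-04]), 'ee_pos': array([281.54362236, 557.37969906, 221.92754038]), 'orientation': array([-7.27983313e-01, -3.05571752e+00,  2.22135524e-03]), 'ft_force': array([-0.75239676,  0.8362522 , -0.10744296]), 'moment': array([-0.00920937, -0.00583028, -0.04861112]), 'grasp_force': 0.0, 'width': 88.15433494860282} 18.700000000000003
scene {'intrinsics': array([[384.54988529,   0.        , 323.37134555],
       [  0.        , 384.54988529, 200.1405797 ],
       [  0.        ,   0.        ,   1.        ]]), 'eye': array([1210.48960127,  371.66216665,  681.68434303]), 'orientation': array([-1.18765429, -2.23888652,  1.02633991])}
side {'intrinsics': array([[449.68322664,   0.        , 318.99088725],
       [  0.        , 449.68322664, 208.91806528],
       [  0.        ,   0.        ,   1.        ]]), 'eye': array([ 411.57731336, -778.16184053,  876.11576887]), 'orientation': array([-2.35527416,  0.32504801, -0.13776993])}
wrist {'intrinsics': array([[309.70691629,   0.        , 322.09535997],
       [  0.        , 309.70691629, 200.55541246],
       [  0.        ,   0.        ,   1.        ]]), 'mount': array([[-4.46614559e-04, -9.52513828e-01, -3.04495006e-01,
         8.36448673e+01],
       [ 9.99999247e-01, -7.74340007e-05, -1.22451028e-03,
        -5.90465987e-01],
       [ 1.14278471e-03, -3.04495324e-01,  9.52513145e-01,
        -1.61749296e+02],
       [ 0.00000000e+00,  0.00000000e+00,  0.00000000e+00,
         1.00000000e+00]])}
```

View pics/scene0.png

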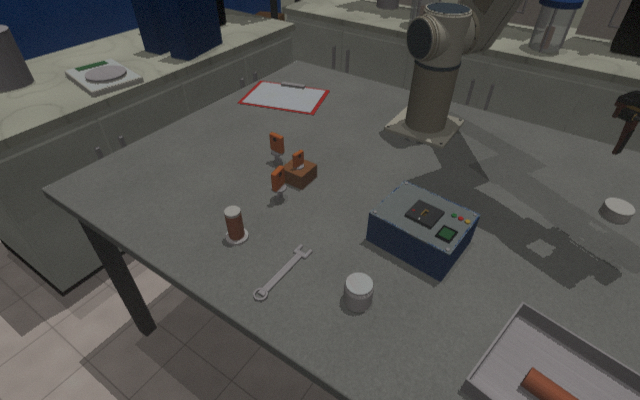

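View pics/side0.png

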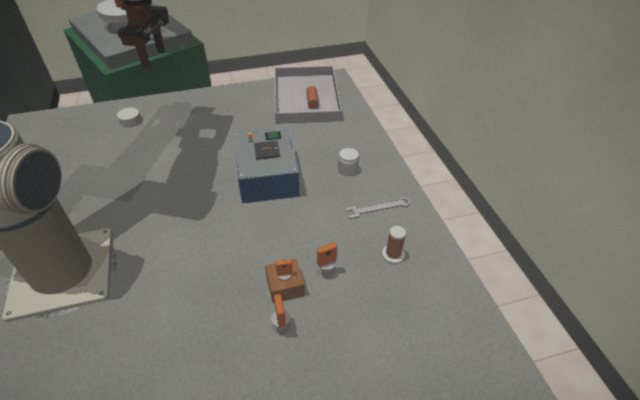

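Scene view: orange keys at (277,143), (298,160, in the wooden stand) and (279,180). In the side view they are at (279,310), (285,268, in the stand) and (327,255). The console slot is at about (424,212) in scene and (266,149) in side. The key in the wooden stand is the one that fits; I'll check its size and confirm it in a crop.

```bash
cat > h.py <<'E'
import numpy as np,cv2
from scipy.spatial.transform import Rotation as R
def load(n): return dict(np.load(f"pics/{n}.npz"))
def world(d,u,v,z=None):
    """points at pixels; by depth, or on plane z"""
    u=np.atleast_1d(u).astype(float);v=np.atleast_1d(v).astype(float);K=d["intrinsics"]
    r=np.stack([(u-K[0,2])/K[0,0],(v-K[1,2])/K[1,1],np.ones_like(u)],1)
    Rm=R.from_rotvec(d["orientation"]).as_matrix(); 
    if z is None: return d["eye"]+(r*d["z_map"][v.astype(int),u.astype(int)][:,None])@Rm.T
    w=r@Rm.T; return d["eye"]+w*((z-d["eye"][2])/w[:,2])[:,None]
def pix(d,p):
    Rm=R.from_rotvec(d["orientation"]).as_matrix(); c=(np.atleast_2d(p)-d["eye"])@Rm; K=d["intrinsics"]
    return c[:,:2]/c[:,2:]*K[0,0]+K[:2,2]
E
python3 - <<'E'
from h import *
for n in("scene0","side0"):
    d=load(n); hsv=cv2.cvtColor(d["image"],cv2.COLOR_BGR2HSV)
    def comps(m,tag,mn):
        k,l,s,c=cv2.connectedComponentsWithStats(m.astype(np.uint8))
        for i in range(1,k):
            if s[i,4]<mn: continue
            v,u=np.where(l==i); p=world(d,u,v); q=p[d["z_map"][v,u]>0]
            if len(q) and abs(q[:,1]).max()<2000 and np.median(q[:,2])>-20: print(n,tag,c[i].round(),s[i,4],"med",np.median(q,0).round(),"lo",np.percentile(q,3,axis=0).round(),"hi",np.percentile(q,97,axis=0).round())
    h,s_,v_=cv2.split(hsv)
    comps((h<14)&(s_>170)&(v_>110),"orange",25)
    P=world(d,*[a.ravel() for a in np.meshgrid(np.arange(640),np.arange(400))]).reshape(400,640,3)
    for lo,hi,t in((85,93,"consoletop"),(94,102,"bezel"),(42,48,"standtop")):
        m=(P[...,2]>lo)&(P[...,2]<hi)&(P[...,0]>300)&(P[...,0]<900)&(d["z_map"]>0); comps(m,t,60)
        k,l,s,c=cv2.connectedComponentsWithStats(m.astype(np.uint8)); i=1+np.argmax(s[1:,4]); q=P[l==i][:,:2].astype(np.float32); print(t,cv2.minAreaRect(q))
a=cv2.resize(load("scene0")["image"][120:210,240:340],None,fx=4,fy=4,interpolation=2)
b=cv2.resize(load("side0")["image"][235:335,255:350],None,fx=3.6,fy=3.6,interpolation=2)
b=b[:360,:380]; cv2.imwrite("pics/crop1.png",np.hstack([a,b]))
E
```

```text
scene0 orange [319. 102.] 53 med [  55. -409.    2.] lo [ -36. -437.    1.] hi [ 153. -380.    5.]
scene0 consoletop [16. 73.] 62 med [  673. -1384.    90.] lo [  621. -1408.    85.] hi [  713. -1375.    92.]
scene0 consoletop [426. 217.] 3575 med [549. 218.  89.] lo [461. 113.  87.] hi [618. 303.  92.]
scene0 consoletop [232. 211.] 145 med [ 777. -162.   87.] lo [ 762. -180.   85.] hi [ 794. -147.   89.]
consoletop ((536.1159057617188, 207.03382873535156), (201.22979736328125, 164.32400512695312), 84.31041717529297)
scene0 bezel [13. 71.] 66 med [  681. -1385.    99.] lo [  622. -1407.    94.] hi [  718. -1374.   101.]
scene0 bezel [277. 171.] 63 med [ 607. -169.   97.] lo [ 585. -176.   95.] hi [ 625. -161.   99.]
scene0 bezel [425. 213.] 584 med [544. 210.  97.] lo [511. 178.  95.] hi [575. 240.  99.]
bezel ((542.1632080078125, 209.33218383789062), (65.96387481689453, 68.5993881225586), 83.11127471923828)
scene0 standtop [17. 85.] 63 med [  696. -1388.    45.] lo [  619. -1416.    42.] hi [  735. -1379.    48.]
scene0 standtop [299. 168.] 303 med [ 512. -168.   44.] lo [ 466. -215
[... 539 characters left out ...]
.1986083984375, 207.5975341796875), (208.5674591064453, 159.96336364746094), 84.37359619140625)
side0 bezel [266. 149.] 382 med [541. 205.  99.] lo [511. 173.  95.] hi [573. 239. 101.]
side0 bezel [326. 247.] 127 med [ 604. -174.   98.] lo [ 582. -181.   95.] hi [ 625. -165.  101.]
side0 bezel [278. 304.] 154 med [ 469. -288.   98.] lo [ 462. -307.   94.] hi [ 477. -265.  101.]
bezel ((541.75732421875, 205.80348205566406), (71.04893493652344, 67.09237670898438), 85.53054809570312)
side0 standtop [283. 277.] 615 med [ 494. -194.   46.] lo [ 465. -219.   43.] hi [ 537. -147.   48.]
standtop ((501.28875732421875, -181.23056030273438), (75.18777465820312, 77.73837280273438), 0.15891127288341522)
```

View pics/crop1.png

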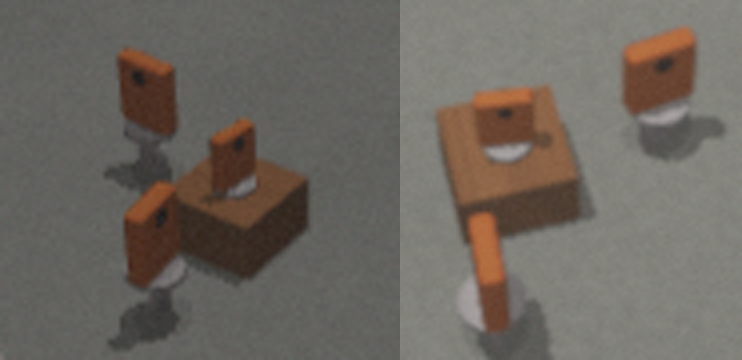

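The crop confirms it: the small key sits in the wooden stand (scene 298,160). The other two are bigger and outside the stand. The bezel top measures about 98 mm and 66 mm square at roughly (542, 207), the stand top is 45 mm high at (501, -181), and console yaw is about -5.7°. Next I move above the stand.

>>> jog_arm:
  commands:
    - [1,[0,0,0],[0,0,-0.149]]
    - [1,[0,0,0],[0,0,-0.149]]
    - [1,[0,0,0],[0,0,-0.149]]
    - [1,[0,0,0],[0,0,-0.149]]
    - [1,[-0.13,-0.45,0],[0,0,0]]
    - [1,[-0.13,-0.45,0],[0,0,0]]
    - [1,[-0.13,-0.45,0],[0,0,0]]
    - [1,[-0.13,-0.45,0],[0,0,0]]
    - [1,[-0.13,-0.45,0],[0,0,0]]
    - [1,[-0.13,-0.45,0],[0,0,0]]

```text
t: 1.15
ee_pos: [359.9, 286.1, 222.6]
orientation: [-0.001, 3.142, -0.0]
ft_force: [0.2, -0.0, 0.2]
width: 87.9
grasp_force: 0.0
```

>>> jog_arm:
  commands:
    - [0,[-0.14,-0.46,0],[0,0,0]]
    - [0,[-0.14,-0.46,0],[0,0,0]]
    - [0,[-0.14,-0.46,0],[0,0,0]]
    - [0,[-0.14,-0.46,0],[0,0,0]]
    - [0,[-0.14,-0.46,0],[0,0,0]]
    - [0,[-0.14,-0.46,0],[0,0,0]]
    - [0,[-0.14,-0.46,0],[0,0,0]]
    - [0,[-0.14,-0.46,0.1],[0,0,0]]
    - [0,[-0.14,-0.46,0.1],[0,0,0]]
    - [0,[-0.14,-0.46,0.1],[0,0,0]]

```text
t: 2.15
ee_pos: [500.2, -174.2, 192.3]
orientation: [0.0, 3.141, 0.0]
ft_force: [0.7, 0.5, 0.6]
width: 44.0
grasp_force: 0.0
```

```bash
cat >> h.py <<'E'
def wrist(name):
    from workcell import get_obs,get_image
    o=get_obs(); d=get_image("wrist"); T=np.eye(4); T[:3,:3]=R.from_rotvec(o["orientation"]).as_matrix(); T[:3,3]=o["ee_pos"]
    d["T"]=T@d["mount"]; cv2.imwrite(f"pics/{name}.png",d["image"]); np.savez(f"pics/{name}.npz",**d); return d
def wplane(d,u,v,z):
    K=d["intrinsics"]; a=(np.atleast_1d(u)-K[0,2])/K[0,0]; b=(np.atleast_1d(v)-K[1,2])/K[1,1]; r=np.hypot(a,b)+1e-9
    w=np.stack([a/r*np.sin(r),b/r*np.sin(r),np.cos(r)],1)@d["T"][:3,:3].T; e=d["T"][:3,3]
    return e+w*((z-e[2])/w[:,2])[:,None]
def wdepth(d):
    v,u=np.mgrid[0:400,0:640]; K=d["intrinsics"]; a=(u-K[0,2])/K[0,0]; b=(v-K[1,2])/K[1,1]; r=np.hypot(a,b)+1e-9
    p=np.stack([a/r*np.tan(r),b/r*np.tan(r),np.ones_like(a)],-1)*d["z_map"][...,None]
    return p@d["T"][:3,:3].T+d["T"][:3,3]
E
python3 - <<'E'
from h import *
d=wrist("w1"); P=wdepth(d); h,s,v=cv2.split(cv2.cvtColor(d["image"],cv2.COLOR_BGR2HSV))
near=(abs(P[...,0]-501)<50)&(abs(P[...,1]+181)<50)
for lo,hi,t in((89,97,"headtop"),(42,48,"stand"),(47,52,"flange")):
    m=near&(P[...,2]>lo)&(P[...,2]<hi); vv,uu=np.where(m); q=P[m]
    print(t,m.sum(),q.mean(0).round(1),cv2.minAreaRect(q[:,:2].astype(np.float32)),uu.min(),uu.max(),vv.min(),vv.max())
cv2.imwrite("pics/w1c.png",cv2.resize(d["image"][60:340,180:460],None,fx=2,fy=2))
E
```

```text
headtop 501 [ 500.9 -181.7   92.2] ((502.24835205078125, -181.59303283691406), (12.430961608886719, 36.0440788269043), 83.4764633178711) 307 323 183 221
stand 4100 [ 498.1 -181.7   44.8] ((500.97296142578125, -181.9331512451172), (75.41352844238281, 75.16852569580078), 89.91382598876953) 279 352 152 221
flange 326 [ 501.  -182.5   48.7] ((498.94580078125, -178.13104248046875), (31.819093704223633, 65.85514831542969), 38.365718841552734) 285 341 162 203
```

View pics/w1c.png

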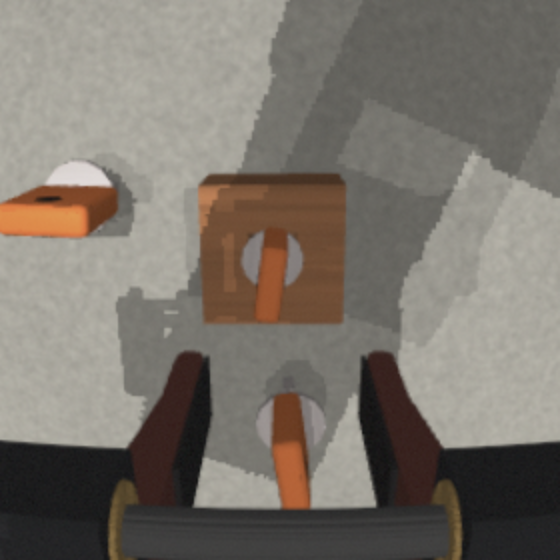

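The crop shows the stand with the small key at crop (270,270). A bigger key is visible behind it between the fingers, and another at the left. The key's head measures 36 x 12 mm with its top at 92 mm, centred at about (501.3,-181.8), yaw -6.5°. This all matches the description.

>>> jog_arm:
  commands:
    - [0,[-0.011,-0.076,0],[0,0,0]]
    - [0,[0,0,0.3],[0,0,0.144]]
    - [0,[0,0,0.3],[0,0,0]]
    - [0,[0,0,0.3],[0,0,0]]
    - [0,[0,0,0.2],[0,0,0]]
    - [0,[0,0,0.16],[0,0,0]]
    - [0,[0,0,0.1],[0,0,0]]
    - [-0.4,[0,0,0],[0,0,0]]
    - [-0.5,[0,0,0],[0,0,0]]
    - [-0.6,[0,0,0],[0,0,0]]

```text
t: 3.2
ee_pos: [501.8, -179.7, 57.6]
orientation: [0.177, 3.135, -0.001]
ft_force: [-0.4, 0.1, 0.3]
width: 23.7
grasp_force: 0.0
```

>>> jog_arm:
  commands:
    - [-1,[0,0,0],[0,0,0]]
    - [-1,[0,0,0],[0,0,0]]
    - [-1,[0,0,0],[0,0,0]]
    - [-1,[0,0,0],[0,0,0]]
    - [-1,[0,0,0],[0,0,0]]

```text
t: 3.7
ee_pos: [501.6, -179.9, 57.5]
orientation: [0.177, 3.135, -0.0]
ft_force: [-0.2, 1.3, 5.7]
width: 11.7
grasp_force: 30.0
```

>>> jog_arm:
  commands:
    - [-1,[0,0,-0.1],[0,0,0]]
    - [-1,[0,0,-0.2],[0,0,0]]
    - [-1,[0,0,-0.25],[0,0,0]]
    - [-1,[0,0,-0.3],[0,0,0]]
    - [-1,[0,0,-0.4],[0,0,0]]
    - [-1,[0,0.3,0],[0,0,0]]
    - [-1,[0,0.3,0],[0,0,0]]
    - [-1,[0,0.4,0],[0,0,0]]
    - [-1,[0,0.4,0],[0,0,0]]
    - [-1,[0,0.4,0],[0,0,0]]

```text
t: 4.7
ee_pos: [521.2, 0.5, 182.3]
orientation: [0.178, 3.136, -0.0]
ft_force: [1.1, 0.4, -0.7]
width: 11.9
grasp_force: 30.0
```

>>> jog_arm:
  commands:
    - [-1,[0,0.4,0],[0,0,0]]
    - [-1,[0,0.4,0],[0,0,0]]
    - [-1,[0,0.3,0],[0,0,0]]
    - [-1,[0,0.1,0],[0,0,0]]
    - [-1,[0,0,0],[0,0,0]]
    - [-1,[0,0,0],[0,0,0]]

```text
t: 5.3
ee_pos: [534.6, 117.6, 181.7]
orientation: [-0.177, -3.136, 0.001]
ft_force: [0.3, -1.2, 0.2]
width: 12.0
grasp_force: 30.0
```

```bash
python3 - <<'E'
from h import *
from workcell import get_obs
print(get_obs()["ee_pos"])
d=wrist("w2"); P=wdepth(d)
m=(P[...,2]>94)&(P[...,2]<102)&(abs(P[...,0]-542)<60)&(abs(P[...,1]-207)<60); vv,uu=np.where(m)
print(m.sum(),cv2.minAreaRect(P[m][:,:2].astype(np.float32)),uu.min(),uu.max(),vv.min(),vv.max())
m=(P[...,2]>86)&(P[...,2]<93)&(abs(P[...,0]-542)<160)&(abs(P[...,1]-207)<160)
print(cv2.minAreaRect(P[m][:,:2].astype(np.float32)))
cv2.imwrite("pics/w2c.png",cv2.resize(d["image"][100:400,120:520],None,fx=2,fy=2,interpolation=2))
E
```

```text
[534.55091998 117.57199494 181.74044193]
5048 ((538.3477783203125, 221.43148803710938), (94.39949798583984, 80.57009887695312), 85.7068862915039) 388 485 152 238
((536.1277465820312, 206.48919677734375), (201.18844604492188, 161.1463623046875), 84.14826202392578)
```

View pics/w2c.png

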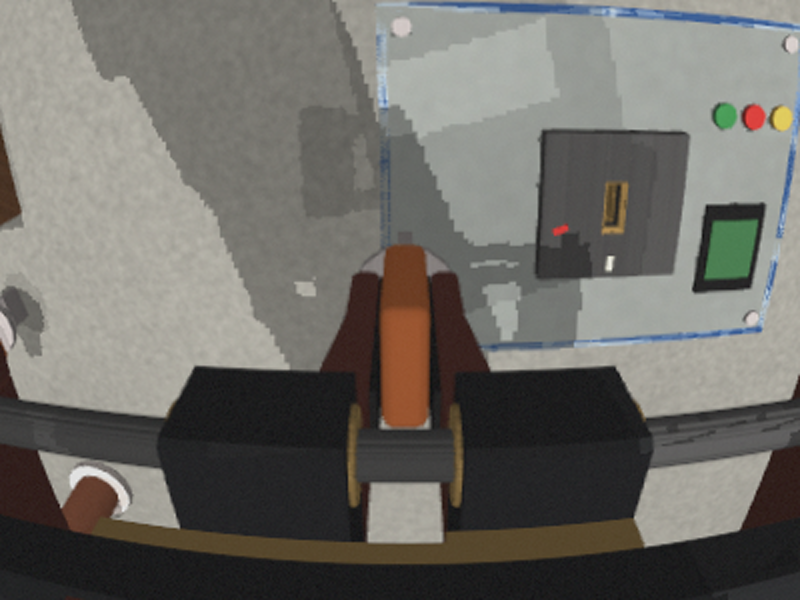

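The crop shows the key in the fingers at crop (405,330). The bezel has its brass slot at crop (615,207), white mark at (610,263) and red mark at (561,230), so clockwise goes from white to red as expected.

```bash
cat > slot.py <<'E'
from h import *
import sys
def slot(d,box):
    u0,u1,v0,v1=box; h,s,v=cv2.split(cv2.cvtColor(d["image"],cv2.COLOR_BGR2HSV))
    m=np.zeros(h.shape,np.uint8); b=np.s_[v0:v1,u0:u1]
    m[b]=((h[b]>8)&(h[b]<32)&(s[b]>70))*1
    k,l,st,c=cv2.connectedComponentsWithStats(m); i=1+np.argmax(st[1:,4]); V,U=np.where(l==i)
    q=wplane(d,U,V,98); print("brass",st[i],cv2.minAreaRect(q[:,:2].astype(np.float32)),(q.min(0)+q.max(0))/2)
if __name__=="__main__":
    slot(load("w2"),(405,450,180,226))
    d=load("w2"); P=wdepth(d); dark=(d["image"].max(2)<110)
    m=(P[...,2]>95.5)&(P[...,2]<101)&(abs(P[...,0]-542)<42)&(abs(P[...,1]-207)<42)
    m=cv2.morphologyEx(m.astype(np.uint8),cv2.MORPH_OPEN,np.ones((3,3)))>0
    print(P[m].mean(0),cv2.minAreaRect(P[m][:,:2].astype(np.float32)))
E
python3 slot.py
```

```text
brass [421 191  13  27 265] ((542.323486328125, 207.35560607910156), (10.632543563842773, 23.711069107055664), 84.88311004638672) [542.02014277 207.2761549   98.        ]
[540.38400176 206.30509446  97.61127728] ((542.1066284179688, 207.33534240722656), (67.28321838378906, 67.17440032958984), 84.24533081054688)
```

```bash
python3 - <<'E'
from h import *
d=load("w2"); P=wdepth(d); h,s,v=cv2.split(cv2.cvtColor(d["image"],cv2.COLOR_BGR2HSV))
m=np.zeros(h.shape,bool); m[220:315,305:340]=1; m&=(h<14)&(s>130)
o=np.array([534.55,117.57,181.74]); a=np.radians(173.5); X=np.array([np.cos(a),np.sin(a),0]); Y=np.array([np.sin(a),-np.cos(a),0])
q=P[m]-o; q=np.stack([q@X,q@Y,-q[:,2]],1)
top=q[abs(q[:,2]+35.5)<3]; print("top",len(top),np.percentile(top,[0,3,50,97,100],axis=0).round(1))
fr=q[(q[:,2]>-30)&(q[:,2]<-10)]; print("front x",len(fr),np.percentile(fr,[5,50,95],axis=0).round(1))
# by z profile of front face -> tilt
for z in range(-34,0,4):
    r=q[(q[:,2]>=z)&(q[:,2]<z+4)]; 
    if len(r): print(z,len(r),r.mean(0).round(1))
E
```

```text
top 1410 [[-17.8  -6.7 -38.4]
 [-15.   -6.3 -36.3]
 [  2.7  -0.9 -34.9]
 [ 16.7   4.7 -32.9]
 [ 18.    7.  -32.5]]
front x 401 [[ 14.9  -6.3 -28.9]
 [ 17.2  -0.9 -21.3]
 [ 17.8   4.4 -10.9]]
-34 317 [  7.7  -0.5 -32.9]
-30 96 [ 16.8  -0.9 -28. ]
-26 91 [ 16.8  -0.8 -23.8]
-22 78 [ 17.   -0.7 -20. ]
-18 71 [ 16.8  -1.2 -15.9]
-14 65 [ 17.   -0.8 -12. ]
-10 64 [17.  -1.  -7.8]
-6 54 [16.8 -0.9 -4. ]
-2 56 [16.8 -1.7  0.2]
```

>>> jog_arm:
  commands:
    - [-1,[0.031,0.3,0],[0,0,0]]
    - [-1,[0,0.4,0],[0,0,0]]
    - [-1,[0,0.203,0],[0,0,0]]
    - [-1,[0,0,0],[0,0,-0.018]]
    - [-1,[0,0,0.25],[0,0,0]]
    - [-1,[0,0,0.13],[0,0,0]]
    - [-1,[0,0,0],[0,0,0]]
    - [-1,[0,0,0],[0,0,0]]

```text
t: 6.15
ee_pos: [541.9, 207.4, 143.6]
orientation: [-0.157, -3.137, 0.001]
ft_force: [0.0, -0.7, -0.1]
width: 11.7
grasp_force: 30.0
```

```bash
python3 - <<'E'
from h import *
from workcell import get_obs
o=get_obs(); print(o["ee_pos"],o["orientation"],o["ft_force"],o["moment"])
d=wrist("w3"); n="side3"
from workcell import get_image
s=get_image("side"); a=d["image"][120:320,220:420]; b=s["image"][100:200,216:316]
cv2.imwrite("pics/c3.png",np.hstack([cv2.resize(a,(400,400),interpolation=2),cv2.resize(b,(400,400),interpolation=2)]))
E
```

```text
[541.92450035 207.37173385 143.64326169] [-1.56685352e-01 -3.13679566e+00  7.66279346e-04] [ 0.01858955 -0.7054458  -0.1425632 ] [-0.01178307  0.022554   -0.00961571]
```

View pics/c3.png

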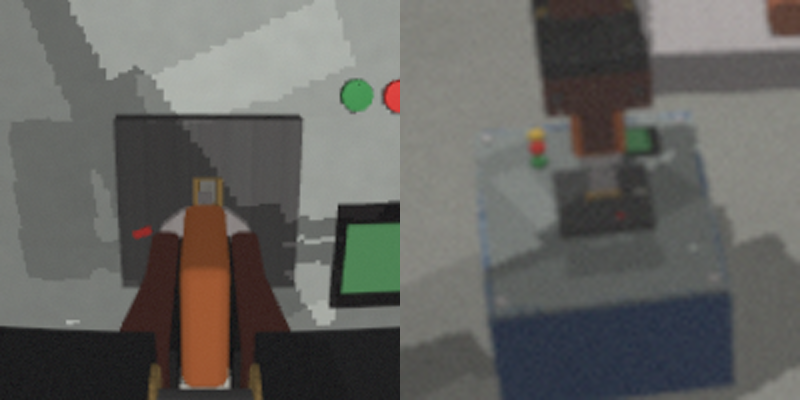

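The left half shows the bit's end (crop 207,190) over the middle of the brass funnel, with brass showing evenly on both sides. I'll go down gently and watch the force.

>>> jog_arm:
  commands:
    - [-1,[0,0,0.02],[0,0,0]]
    - [-1,[0,0,0.02],[0,0,0]]
    - [-1,[0,0,0.015],[0,0,0]]
    - [-1,[0,0,0.01],[0,0,0]]
    - [-1,[0,0,0],[0,0,0]]

```text
t: 6.75
ee_pos: [541.8, 208.5, 137.0]
orientation: [-0.155, -3.137, 0.0]
ft_force: [0.4, -0.4, -0.6]
width: 12.0
grasp_force: 30.0
```

>>> jog_arm:
  commands:
    - [-1,[0,0,0.01],[0,0,0]]
    - [-1,[0,0,0.01],[0,0,0]]
    - [-1,[0,0,0.01],[0,0,0]]
    - [-1,[0,0,0],[0,0,0]]

```text
t: 7.15
ee_pos: [541.9, 208.5, 134.0]
orientation: [-0.155, -3.137, 0.0]
ft_force: [-0.9, -0.9, -1.0]
width: 12.2
grasp_force: 30.0
```

>>> jog_arm:
  commands:
    - [-1,[0,0,0.015],[0,0,0]]
    - [-1,[0,0,0.015],[0,0,0]]
    - [-1,[0,0,0.015],[0,0,0]]
    - [-1,[0,0,0.015],[0,0,0]]
    - [-1,[0,0,0],[0,0,0]]

```text
t: 7.65
ee_pos: [541.8, 208.4, 127.9]
orientation: [-0.155, -3.137, 0.0]
ft_force: [-0.9, -0.3, -0.8]
width: 12.0
grasp_force: 30.0
```

>>> jog_arm:
  commands:
    - [-1,[0,0,0.02],[0,0,0]]
    - [-1,[0,0,0.02],[0,0,0]]
    - [-1,[0,0,0.02],[0,0,0]]
    - [-1,[0,0,0.02],[0,0,0]]
    - [-1,[0,0,0.02],[0,0,0]]
    - [-1,[0,0,0.02],[0,0,0]]
    - [-1,[0,0,0],[0,0,0]]

```text
t: 8.35
ee_pos: [541.8, 208.4, 115.8]
orientation: [-0.155, -3.137, 0.0]
ft_force: [0.0, -0.1, -1.0]
width: 11.5
grasp_force: 30.0
```

>>> jog_arm:
  commands:
    - [-1,[0,0,0.01],[0,0,0]]
    - [-1,[0,0,0.01],[0,0,0]]
    - [-1,[0,0,0.01],[0,0,0]]
    - [-1,[0,0,0.01],[0,0,0]]
    - [-1,[0,0,0.005],[0,0,0]]
    - [-1,[0,0,0],[0,0,0]]

```text
t: 8.95
ee_pos: [541.9, 208.5, 111.6]
orientation: [-0.155, -3.138, 0.0]
ft_force: [0.4, -0.6, -0.6]
width: 11.9
grasp_force: 30.0
```

>>> jog_arm:
  commands:
    - [-1,[0,0,0.005],[0,0,0]]
    - [-1,[0,0,0.005],[0,0,0]]
    - [-1,[0,0,0],[0,0,0]]

```text
t: 9.25
ee_pos: [541.9, 208.5, 110.6]
orientation: [-0.155, -3.138, 0.0]
ft_force: [-0.7, -0.1, -0.7]
width: 11.7
grasp_force: 30.0
```

>>> jog_arm:
  commands:
    - [-1,[0,0,0.004],[0,0,0]]
    - [-1,[0,0,0.004],[0,0,0]]
    - [-1,[0,0,0],[0,0,0]]

```text
t: 9.55
ee_pos: [542.0, 208.5, 110.4]
orientation: [0.155, 3.138, 0.0]
ft_force: [-1.3, -1.3, 6.3]
width: 12.0
grasp_force: 30.0
```

Light contact at 6 N with TCP z 110.4: the flange is on the bezel and the key is home. Now I turn it clockwise.

>>> jog_arm:
  commands:
    - [-1,[0,0,-0.002],[0,0,0.04]]
    - [-1,[0,0,0],[0,0,0.06]]
    - [-1,[0,0,0],[0,0,0.1]]
    - [-1,[0,0,0],[0,0,0.1]]
    - [-1,[0,0,0],[0,0,0.1]]
    - [-1,[0,0,0],[0,0,0.1]]
    - [-1,[0,0,0],[0,0,0.1]]
    - [-1,[0,0,0],[0,0,0.1]]
    - [-1,[0,0,0],[0,0,0.1]]
    - [-1,[0,0,0],[0,0,0]]

```text
t: 10.55
ee_pos: [542.2, 208.5, 110.5]
orientation: [1.118, 2.936, 0.0]
ft_force: [-1.4, -1.6, 3.5]
width: 11.8
grasp_force: 30.0
```

```bash
cat > st.py <<'E'
from workcell import get_obs
import numpy as np
o=get_obs(); r=o["orientation"]; print(o["t"],o["ee_pos"].round(2),"toolx deg",np.degrees(2*np.arctan2(r[1],r[0]))%360,"tilt",r.round(4),o["ft_force"].round(1),o["moment"].round(3))
E
python3 st.py
```

```text
10.55 [542.17 208.51 110.45] toolx deg 138.31156517028938 tilt [1.1177e+00 2.9356e+00 4.0000e-04] [-1.4 -1.6  3.5] [-0.176  0.117 -0.001]
```

>>> jog_arm:
  commands:
    - [-1,[0,0,0],[0,0,0.1]]
    - [-1,[0,0,0],[0,0,0.1]]
    - [-1,[0,0,0],[0,0,0.1]]
    - [-1,[0,0,0],[0,0,0.1]]
    - [-1,[0,0,0],[0,0,0.1]]
    - [-1,[0,0,0],[0,0,0.1]]
    - [-1,[0,0,0],[0,0,0.08]]
    - [-1,[0,0,0],[0,0,0]]

```text
t: 11.35
ee_pos: [542.1, 208.5, 110.4]
orientation: [1.85, 2.539, 0.0]
ft_force: [-0.6, -0.1, 4.5]
width: 11.4
grasp_force: 30.0
```

```bash
python3 st.py
```

```text
11.35 [542.13 208.51 110.42] toolx deg 107.82915919922841 tilt [1.8502e+00 2.5386e+00 4.0000e-04] [-0.6 -0.1  4.5] [-0.258  0.265  0.003]
```

>>> jog_arm:
  commands:
    - [-1,[0,0,0],[0,0,0.03]]
    - [-1,[0,0,0],[0,0,0.03]]
    - [-1,[0,0,0],[0,0,0.03]]
    - [-1,[0,0,0],[0,0,0]]

```text
t: 11.75
ee_pos: [542.2, 208.5, 110.4]
orientation: [1.939, 2.472, 0.001]
ft_force: [-0.9, -1.3, 5.3]
width: 12.1
grasp_force: 30.0
```

```bash
python3 st.py
```

```text
11.75 [542.17 208.53 110.45] toolx deg 103.78781734785531 tilt [1.9385e+00 2.4718e+00 6.0000e-04] [-0.9 -1.3  5.3] [-0.251  0.286  0.036]
```

>>> jog_arm:
  commands:
    - [-1,[0,0,0],[0,0,0.03]]
    - [-1,[0,0,0],[0,0,0.03]]
    - [-1,[0,0,0],[0,0,0]]

```text
t: 12.05
ee_pos: [542.2, 208.5, 110.4]
orientation: [1.996, 2.425, 0.001]
ft_force: [-1.5, -0.2, 5.3]
width: 11.7
grasp_force: 30.0
```

```bash
python3 st.py
```

```text
12.05 [542.16 208.53 110.43] toolx deg 101.08605833314842 tilt [1.9963e+00 2.4254e+00 5.0000e-04] [-1.5 -0.2  5.3] [-0.28   0.299  0.062]
```

>>> jog_arm:
  commands:
    - [-1,[0,0,0],[0,0,0.03]]
    - [-1,[0,0,0],[0,0,0.03]]
    - [-1,[0,0,0],[0,0,0]]

```text
t: 12.35
ee_pos: [542.2, 208.5, 110.4]
orientation: [2.052, 2.378, 0.001]
ft_force: [-0.7, -0.7, 6.0]
width: 11.9
grasp_force: 30.0
```

```bash
python3 st.py
```

```text
12.35 [542.17 208.53 110.44] toolx deg 98.40674241288853 tilt [2.0524e+00 2.3780e+00 5.0000e-04] [-0.7 -0.7  6. ] [-0.258  0.339  0.116]
```

>>> jog_arm:
  commands:
    - [-1,[0,0,0],[0,0,0.03]]
    - [-1,[0,0,0],[0,0,0.03]]
    - [-1,[0,0,0],[0,0,0]]
    - [-1,[0,0,0],[0,0,0]]

```text
t: 12.75
ee_pos: [542.2, 208.5, 110.4]
orientation: [2.106, 2.33, 0.0]
ft_force: [-2.5, -0.2, 5.1]
width: 11.8
grasp_force: 30.1
```

```bash
python3 - <<'E'
exec(open("st.py").read())
from h import *
d=wrist("w4"); cv2.imwrite("pics/w4c.png",cv2.resize(d["image"][120:320,220:420],(500,500),interpolation=2))
E
```

```text
12.75 [542.17 208.52 110.43] toolx deg 95.78440133069309 tilt [2.1062e+00 2.3303e+00 4.0000e-04] [-2.5 -0.2  5.1] [-0.211  0.246  0.442]
```

View pics/w4c.png

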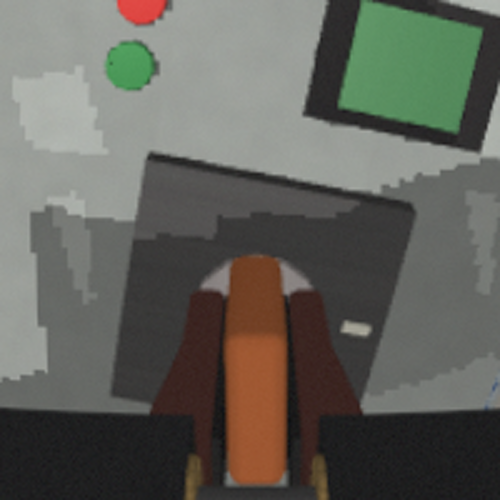

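The moment jumped to 0.44 N m, so the stop is reached. The picture shows the head still square in the pads at (258,370) and the bezel flat below. Turning back home.

>>> jog_arm:
  commands:
    - [-1,[0,0,0],[0,0,-0.07]]
    - [-1,[0,0,0],[0,0,-0.1]]
    - [-1,[0,0,0],[0,0,-0.1]]
    - [-1,[0,0,0],[0,0,-0.1]]
    - [-1,[0,0,0],[0,0,-0.1]]
    - [-1,[0,0,0],[0,0,-0.1]]
    - [-1,[0,0,0],[0,0,-0.1]]
    - [-1,[0,0,0],[0,0,-0.1]]
    - [-1,[0,0,0],[0,0,-0.1]]
    - [-1,[0,0,0],[0,0,-0.1]]

```text
t: 13.8
ee_pos: [542.0, 208.5, 110.4]
orientation: [-1.086, -2.948, -0.0]
ft_force: [-2.3, -0.3, 6.6]
width: 11.7
grasp_force: 30.0
```

>>> jog_arm:
  commands:
    - [-1,[0,0,0],[0,0,-0.1]]
    - [-1,[0,0,0],[0,0,-0.1]]
    - [-1,[0,0,0],[0,0,-0.1]]
    - [-1,[0,0,0],[0,0,-0.1]]
    - [-1,[0,0,0],[0,0,-0.1]]
    - [-1,[0,0,0],[0,0,-0.1]]
    - [-1,[0,0,0],[0,0,-0.1]]
    - [-1,[0,0,0],[0,0,-0.08]]
    - [-1,[0,0,0],[0,0,0]]

```text
t: 14.7
ee_pos: [542.1, 208.5, 110.4]
orientation: [0.149, 3.138, 0.0]
ft_force: [-2.2, -0.7, 5.4]
width: 11.8
grasp_force: 30.0
```

```bash
python3 st.py
```

```text
14.7 [542.06 208.51 110.45] toolx deg 174.55933598157094 tilt [1.4910e-01 3.1378e+00 3.0000e-04] [-2.2 -0.7  5.4] [-0.137  0.336 -0.012]
```

>>> jog_arm:
  commands:
    - [-1,[0,0,0],[0,0,-0.03]]
    - [-1,[0,0,0],[0,0,-0.03]]
    - [-1,[0,0,0],[0,0,-0.02]]
    - [-1,[0,0,0],[0,0,0]]

```text
t: 15.1
ee_pos: [542.1, 208.5, 110.4]
orientation: [0.053, 3.141, 0.0]
ft_force: [-1.2, -0.9, 5.3]
width: 12.1
grasp_force: 30.0
```

```bash
python3 st.py
```

```text
15.1 [542.06 208.5  110.44] toolx deg 178.08106274369396 tilt [5.2600e-02 3.1409e+00 2.0000e-04] [-1.2 -0.9  5.3] [-0.112  0.29  -0.076]
```

>>> jog_arm:
  commands:
    - [-1,[0,0,0],[0,0,-0.02]]
    - [-1,[0,0,0],[0,0,-0.02]]
    - [-1,[0,0,0],[0,0,0]]

```text
t: 15.4
ee_pos: [542.1, 208.5, 110.4]
orientation: [0.003, 3.141, 0.0]
ft_force: [-2.2, -0.9, 6.3]
width: 12.2
grasp_force: 30.0
```

```bash
python3 st.py
```

```text
15.4 [542.06 208.51 110.43] toolx deg 179.88342640918543 tilt [3.2000e-03 3.1414e+00 3.0000e-04] [-2.2 -0.9  6.3] [-0.077  0.264 -0.023]
```

>>> jog_arm:
  commands:
    - [-1,[0,0,0],[0,0,-0.02]]
    - [-1,[0,0,0],[0,0,-0.02]]
    - [-1,[0,0,0],[0,0,0]]

```text
t: 15.7
ee_pos: [542.1, 208.5, 110.4]
orientation: [-0.045, 3.141, 0.0]
ft_force: [-1.5, -0.5, 5.5]
width: 11.9
grasp_force: 30.0
```

```bash
python3 st.py
```

```text
15.7 [542.05 208.5  110.43] toolx deg 181.65962208284202 tilt [-4.5500e-02  3.1411e+00  4.0000e-04] [-1.5 -0.5  5.5] [-0.17   0.266 -0.185]
```

Firm at the home end too. I'll centre the yaw and draw the key out slowly.

>>> jog_arm:
  commands:
    - [-1,[0,0,0],[0,0,0.06]]
    - [-1,[0,0,0],[0,0,0.06]]
    - [-1,[0,0,0],[0,0,0.035]]
    - [-1,[0,0,-0.01],[0,0,0]]
    - [-1,[0,0,-0.015],[0,0,0]]
    - [-1,[0,0,-0.015],[0,0,0]]
    - [-1,[0,0,0],[0,0,0]]

```text
t: 16.4
ee_pos: [541.9, 208.4, 114.0]
orientation: [-0.148, -3.138, 0.0]
ft_force: [0.4, -0.2, -1.3]
width: 12.0
grasp_force: 30.0
```

```bash
python3 st.py
```

```text
16.4 [541.92 208.43 114.04] toolx deg 174.60625758157065 tilt [-1.478e-01 -3.138e+00  2.000e-04] [ 0.4 -0.2 -1.3] [ 0.012 -0.054  0.023]
```

>>> jog_arm:
  commands:
    - [-1,[0,0,-0.02],[0,0,0]]
    - [-1,[0,0,-0.02],[0,0,0]]
    - [-1,[0,0,-0.02],[0,0,0]]
    - [-1,[0,0,-0.02],[0,0,0]]
    - [-1,[0,0,0],[0,0,0]]

```text
t: 16.9
ee_pos: [542.2, 208.6, 122.5]
orientation: [0.149, 3.137, 0.0]
ft_force: [0.6, -0.2, -1.0]
width: 12.1
grasp_force: 30.0
```

>>> jog_arm:
  commands:
    - [-1,[0,0,-0.1],[0,0,0]]
    - [-1,[0,0,-0.25],[0,0,0]]
    - [-1,[0,0,-0.25],[0,0,0]]
    - [-1,[0.04,-0.3,0],[0,0,0]]
    - [-1,[0,-0.4,0],[0,0,0]]
    - [-1,[0,-0.4,0],[0,0,0]]
    - [-1,[0,-0.4,0],[0,0,0]]
    - [-1,[0,-0.4,0],[0,0,0]]
    - [-1,[0,-0.4,0],[0,0,0]]
    - [-1,[0,-0.4,0],[0,0,0]]

```text
t: 17.9
ee_pos: [512.3, -61.5, 182.9]
orientation: [0.148, 3.137, -0.0]
ft_force: [1.0, -0.5, -1.3]
width: 12.1
grasp_force: 30.0
```

>>> jog_arm:
  commands:
    - [-1,[0,-0.4,0],[0,0,0]]
    - [-1,[0,-0.4,0],[0,0,0]]
    - [-1,[0,-0.3,0],[0,0,0]]
    - [-1,[0,-0.12,0],[0,0,0]]
    - [-1,[0,0,0],[0,0,0]]
    - [-1,[0,0,0],[0,0,0]]
    - [-1,[0,0,0],[0,0,0]]

```text
t: 18.6
ee_pos: [501.0, -180.1, 182.1]
orientation: [-0.147, -3.138, -0.0]
ft_force: [-0.3, -0.1, 0.2]
width: 11.6
grasp_force: 30.0
```

```bash
python3 - <<'E'
exec(open("st.py").read())
from h import *
d=wrist("w5"); P=wdepth(d); h,s,v=cv2.split(cv2.cvtColor(d["image"],cv2.COLOR_BGR2HSV))
m=(abs(P[...,0]-501)<50)&(abs(P[...,1]+181)<50)&(P[...,2]>42)&(P[...,2]<48); q=P[m][:,:2].astype(np.float32); print("stand",m.sum(),cv2.minAreaRect(q))
# dark hole on the stand top, projected on z=45
v_,u_=np.mgrid[0:400,0:640]; W=wplane(d,u_.ravel(),v_.ravel(),45).reshape(400,640,3)
n=(abs(W[...,0]-501)<30)&(abs(W[...,1]+181.9)<30)&(P[...,2]<38); k=W[n]
if len(k): print("hole",n.sum(),k.min(0),k.max(0),np.where(n)[1].mean(),np.where(n)[0].mean())
cv2.imwrite("pics/w5c.png",cv2.resize(d["image"][120:320,220:420],(500,500),interpolation=2))
E
```

```text
18.6 [ 500.99 -180.12  182.15] toolx deg 174.6445826447721 tilt [-1.468e-01 -3.138e+00 -5.000e-04] [-0.3 -0.1  0.2] [-0.01   0.029  0.009]
stand 4688 ((500.9987487792969, -181.94677734375), (76.03136444091797, 75.93755340576172), 0.20249007642269135)
hole 504 [ 488.84000919 -193.84346303   45.        ] [ 511.34251722 -169.54218557   45.        ] 321.60714285714283 188.7202380952381
```

View pics/w5c.png

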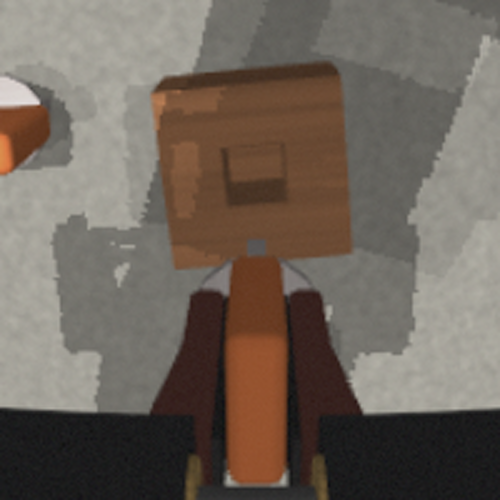

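The picture shows the empty hole at crop (255,175), with the key held square in front of it. The hole's centre measures about (501,-181.8), which agrees with the stand's centre. Lowering the key.

>>> jog_arm:
  commands:
    - [-1,[0.003,-0.016,0],[0,0,0]]
    - [-1,[0,0,0.3],[0,0,0]]
    - [-1,[0,0,0.3],[0,0,0]]
    - [-1,[0,0,0.2],[0,0,0]]
    - [-1,[0,0,0.1],[0,0,0]]
    - [-1,[0,0,0.02],[0,0,0]]
    - [-1,[0,0,0.02],[0,0,0]]
    - [-1,[0,0,0.02],[0,0,0]]
    - [-1,[0,0,0.02],[0,0,0]]
    - [-1,[0,0,0],[0,0,0]]

```text
t: 19.65
ee_pos: [500.7, -183.0, 84.5]
orientation: [0.149, 3.137, -0.0]
ft_force: [0.0, -0.2, -0.1]
width: 11.9
grasp_force: 30.0
```

>>> jog_arm:
  commands:
    - [-1,[0,0.01,0.01],[0,0,0]]
    - [-1,[0,0,0.02],[0,0,0]]
    - [-1,[0,0,0.03],[0,0,0]]
    - [-1,[0,0,0.03],[0,0,0]]
    - [-1,[0,0,0],[0,0,0]]

```text
t: 20.15
ee_pos: [500.2, -181.8, 74.5]
orientation: [-0.149, -3.137, -0.0]
ft_force: [0.2, 1.1, -1.2]
width: 11.5
grasp_force: 30.0
```

Free inside the hole at 10 mm depth. Continuing down.

>>> jog_arm:
  commands:
    - [-1,[0,0,0.04],[0,0,0]]
    - [-1,[0,0,0.04],[0,0,0]]
    - [-1,[0,0,0.03],[0,0,0]]
    - [-1,[0,0,0.03],[0,0,0]]
    - [-1,[0,0,0.01],[0,0,0]]
    - [-1,[0,0,0.01],[0,0,0]]
    - [-1,[0,0,0],[0,0,0]]

```text
t: 20.85
ee_pos: [500.5, -181.9, 59.0]
orientation: [-0.149, -3.138, -0.0]
ft_force: [-0.3, 0.9, -1.1]
width: 11.7
grasp_force: 30.0
```

>>> jog_arm:
  commands:
    - [-1,[0,0,0.008],[0,0,0]]
    - [-1,[0,0,0.006],[0,0,0]]
    - [-1,[0,0,0.003],[0,0,0]]
    - [-1,[0,0,0],[0,0,0]]

```text
t: 21.25
ee_pos: [500.6, -182.0, 57.5]
orientation: [0.149, 3.138, -0.0]
ft_force: [-1.1, -1.1, 0.4]
width: 11.9
grasp_force: 30.0
```

The key is on the stand (57.5 mm, the same as at pickup). I'll open partway, rise, and check.

>>> jog_arm:
  commands:
    - [-0.6,[0,0,0],[0,0,0]]
    - [-0.4,[0,0,0],[0,0,0]]
    - [-0.1,[0,0,0],[0,0,0]]
    - [0,[0,0,0],[0,0,0]]
    - [0,[0,0,0],[0,0,0]]
    - [0,[0,0,-0.15],[0,0,0]]
    - [0,[0,0,-0.3],[0,0,0]]
    - [0,[0,0,-0.4],[0,0,0]]
    - [0,[0,0,-0.5],[0,0,0]]
    - [0,[0,0,0],[0,0,0]]

```text
t: 22.25
ee_pos: [504.3, -183.4, 198.6]
orientation: [0.148, 3.128, -0.006]
ft_force: [0.4, -0.1, -0.4]
width: 44.1
grasp_force: 0.0
```

```bash
python3 - <<'E'
exec(open("st.py").read())
from h import *
d=wrist("w6"); P=wdepth(d); near=(abs(P[...,0]-501)<45)&(abs(P[...,1]+181)<45)
for lo,hi,t in((88,98,"head"),(47.3,52,"flange")):
    m=near&(P[...,2]>lo)&(P[...,2]<hi); q=P[m]; print(t,m.sum(),np.median(q,0).round(1),cv2.minAreaRect(q[:,:2].astype(np.float32)))
E
```

```text
22.25 [ 504.27 -183.39  198.55] toolx deg 174.57585414253083 tilt [ 0.1482  3.1275 -0.0056] [ 0.4 -0.1 -0.4] [ 0.05  -0.03   0.001]
head 484 [ 499.6 -182.6   92.3] ((500.158935546875, -182.6774444580078), (11.09441089630127, 34.944217681884766), 84.71476745605469)
flange 321 [ 500.5 -189.6   48.7] ((500.6549987792969, -183.23233032226562), (30.139820098876953, 27.821096420288086), 85.94593048095703)
```

The key stands fully down: its head top is at 92.3 mm (92.2 at the start), centred within about 1 mm of the hole, and the gripper is clear.

```bash
python3 -c "
from workcell import close_job
print(close_job())"
```

```text
the job is handed in; nothing more can be done
None
```

Job handed in at about 22 s: the key went fully home in the switch, was turned to the stop and back, drawn out, and put back fully down in its stand; the highest wrist force I read was under 10 N, and I did not re-check the specimen, tin and wrench afterwards.

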